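# Push the embossing die out of its block and rack it

## Robot

A 6-joint arm with a two-finger parallel gripper is mounted at the origin on a cart in front of the work surface, level with it; the furniture and walls round the work are solid. World frame = base frame: x ahead of the robot, y to its left, z up, the work surface at z = 0. Lengths are in m, angles in rad, forces in N, time in s.
With the tool pointing down it reaches from about 0.3 to 0.875 m from the base axis. Payload 6.4 kg.
Tool frame: the origin (TCP) lies on the centre line of the jaws, within the pads' length; the fingertips stand 22 mm ahead of it and the grasp point (between the pads) lies 3 mm ahead of it; z points along the fingers, y is the line along which they close (so a half turn about z gives the same grasp; the last joint's range is limited). The gripper opens to 88 mm and grips with 3 to 60 N. Pads are 18 mm wide; open, the fingers measure 123 mm over their backs; the gripper's body (75 mm by 187 mm) begins 45 mm behind the grasp point.
Start: joints at [-1.518, 0.181, 1.607, -0, 1.354, -0.206], TCP at [0.147, -0.556, 0.261] pointing down, gripper open.
Joint ranges: [-2.99, 2.99], [-0.89, 2.07], [0.3, 2.58], [-1.14, 4.28], [0, 2.63], [-3.12, 3.12]. Speed limits (rad/s): [2.57, 2.57, 3.01, 3.14, 3.14, 3.14].

## Interface

Orientations are given as a unit quaternion [x, y, z, w].
In Python, from cell import env, read_camera, order gives the robot as it stands. The module is installed in compiled form; this text tells all that it offers.
- The arm moves only by the tool drive_tool, never from a script. Its arguments are lists of equal length, an entry for each row: "jaw": the opening, from 0 (shut) to 1 (fully open); "translation": the shift along the tool's x, y, z in m, a list of three; "delta_rot": the turn, a rotation vector about the tool's x, y, z in rad, a list of three. A call has exactly 8 rows; each row is the pose to reach, as a shift and turn from the pose commanded when the call began, along the tool's axes at that moment; what a row does not reach only later rows make up. A row lasts 1/8 s, in which the tool goes at most 62.5 mm and 10.7 degrees, less where a joint would pass 70% of its speed; a pose out of reach is approached as far as the arm can. A call with a gripper value outside its range is refused whole. The fingers move at their own pace and stop on an object; "squeeze" is the grip in N (left out, the last holds). Time passes only in rows, so rows that repeat a pose let the fingers close, or fill a call up. It gives the time, the measured TCP pose, the force, the opening and the grip force at its end, in the units of the state.
- env.state(): the state, without advancing time (a new reading comes with each control period).
- read_camera(name): name is "side" or "top" or "wrist"; returns a dict with "image" (420x560x3 uint8, red, green, blue), "fx", "fy", "cx", "cy" (pixels), "position" and "orientation" of the camera in the world; the wrist camera has in their place "mount" (4x4, takes a point from camera to tool coordinates, whose origin is the TCP and whose axes are the flange's). Camera axes: x right, y down, z forward; pixel columns grow to the right and rows downward; lengths in m; the calibration is good to about 2 mm. A picture is of the moment at which its call begins: read the wrist's pose just before it. There is no depth.
- order.hand_in(): hands the job in; it is judged then, once.
The state is a dict: "t": time; "q": joint angles; "joint_vel": joint speeds; "tau": joint torques, N m; "tool_pos": TCP position; "eef_rot": TCP orientation; "wrist_force": force on the tool from outside, world axes, zero at the start; "moment": the same for the moment, N m; "gripper_width": finger opening in m; "grip_force": force on a finger pad.
Only numpy, scipy, OpenCV 4.12 (cv2) and the standard library are available. Lean on these libraries where they do the work, as an engineer would, in place of code of your own. Each camera call takes 0.05 s, during which the arm holds its last target. There are 200 camera calls.

## Task

The brass embossing die sits flush in its steel block, held by spring catches, and can only be pushed out from underneath. Hold the block over the push-out stand so that the stand's pin goes up the hole in the block's underside, and press the block down gently, by feel, until the catches let go and the die stands up out of the block far enough to be gripped, but not so far that it falls out. Put the block back down on the worktop, and seat the die gently, face up, fully home in the empty socket of the wooden rack; never let the die fall over, and leave the tongs, stamp and gift box where they are.

Things in the scene. Friction and masses are not known exactly. Their poses are not given: they have to be found in the camera images.
- die_block: steel die block, 60 (x) x 56 (y) x 38 mm high, 0.7 kg, loose on the worktop; grip it by its plain y faces. Origin at the centre of its underside, z up. A round recess in its top, 31 mm wide and 24 mm deep on the block's axis, holds the die. Two sprung balls, one on each x side of the recess, 21 mm above the underside, catch a groove round the die's foot
- block_hole (a point): mouth of the block's access hole in the middle of its underside (the block's origin): an 11.6 mm round hole on the axis through the recess's 14 mm thick floor, to the underside of the die
- die: brass die, round, 30 mm across, 24 mm high, 0.12 kg, flower relief on its face. Origin at the centre of its foot, z up. At the start fully down in the recess, origin 14 mm over the block's underside, face flush with the block's top: it cannot be pinched
- die_face (a point): centre of the die's face, 24 mm above its foot. It takes some 10 to 14 N from below (more than the block weighs) to start the die; the resistance fades over the first 4 mm and is gone past 7 mm. Then the catches slip under its foot and hold it about 9 to 10 mm proud when the pin is withdrawn; it then lifts out freely. Pushed up 24 mm it is out and falls over
- stand: push-out stand, fixed: dark steel foot 56 (x) x 84 (y) x 12 mm with a slot along its y. Origin at the slot's middle, worktop height. An upright pin, 9 mm across, flat tip, is clamped in the slot by a nut (up to 19 mm above the worktop). Where it was clamped is not measured: its axis is within 13 mm of the origin along the stand's +y or -y, its tip 48 to 56 mm above the worktop. It does not give
- rack: wooden rack, fixed: 52 (x) x 136 (y) x 24 mm high on a foot board 62 x 148 mm, three round sockets in a row along its y, 43 mm apart, 32 mm wide, 14 mm deep. The middle and the -y socket hold other brass dies, 10 mm proud; the +y socket is empty. Origin at the centre of its underside
- rack_socket (a point): centre of the floor of the rack's empty socket, 10 mm above the worktop, 14 mm below the rack's top; the die's origin lies here when it is home
- tongs: bystander: steel tongs lying flat, 188 mm long, 41 mm wide; origin at their middle
- stamp: bystander: hand stamp with a turned handle, 26 x 40 x 59 mm; origin at its underside
- gift_box: bystander: small ribboned gift box, 91 x 61 x 48 mm; origin at its underside

How it is judged:
By the outcome, as a careful person would: the job done as asked, in the order asked, and still so for the second after the job is handed in, with the robot touching nothing.
It also fails if it takes over 72 s, if anything falls off the work surface, if the arm or the gripper's body presses on something with over 40 N, if the wrist force passes 120 N, or if a joint passes its speed limit or range.

## Working session

There is one attempt and no reset: what is moved stays moved. The work goes in short steps, Python scripts to look and compute and a tool call to move; the robot and the scene stay as the last step left them, time stands still between calls to the robot, and variables do not carry over. Pictures are saved under pics/ and viewed, at most 10 in all, crops included, and the job is handed in when it is done.

Besides the shell and the picture viewer there is one more tool, called as name(argument=value, ...) on one line, values as JSON. drive_tool: Moves the arm, as the interface text tells. Its arguments: {"type":"object","properties":{"jaw":{"type":"array","items":{"type":"number"}},"translation":{"type":"array","items":{"type":"array","items":{"type":"number"}}},"delta_rot":{"type":"array","items":{"type":"array","items":{"type":"number"}}},"squeeze":{"type":"number"}},"required":["jaw","translation","delta_rot"]}

```bash
mkdir -p pics
cat > h.py <<'E'
import numpy as np, cv2
from scipy.spatial.transform import Rotation as R
from cell import env, read_camera, order
def snap(name,tag):
    s=env.state(); c=read_camera(name)
    cv2.imwrite(f'pics/{tag}.png',c['image'][...,::-1])
    if name=='wrist':
        T=np.eye(4);T[:3,:3]=R.from_quat(s['eef_rot']).as_matrix();T[:3,3]=s['tool_pos'];M=T@np.array(c['mount'])
    else:
        M=np.eye(4);M[:3,:3]=R.from_quat(c['orientation']).as_matrix();M[:3,3]=c['position']
    np.savez(f'pics/{tag}.npz',M=M,K=[c['fx'],c['fy'],c['cx'],c['cy']])
def ray(tag,u,v):
    d=np.load(f'pics/{tag}.npz');fx,fy,cx,cy=d['K'];M=d['M']
    return M[:3,3],M[:3,:3]@np.array([(u-cx)/fx,(v-cy)/fy,1])
def at(tag,u,v,z):
    o,r=ray(tag,u,v);return o+r*(z-o[2])/r[2]
def proj(tag,p):
    d=np.load(f'pics/{tag}.npz');fx,fy,cx,cy=d['K'];M=d['M']
    q=M[:3,:3].T@(np.array(p)-M[:3,3]);return np.array([fx*q[0]/q[2]+cx,fy*q[1]/q[2]+cy])
def crop(tag,out,u0,v0,u1,v1):
    i=cv2.imread(f'pics/{tag}.png')[v0:v1,u0:u1];k=min(800/i.shape[1],600/i.shape[0])
    cv2.imwrite(f'pics/{out}.png',cv2.resize(i,None,fx=k,fy=k,interpolation=cv2.INTER_CUBIC));print('scale',k)
E
python3 - <<'E'
from h import *
snap('top','t0');snap('side','s0');snap('wrist','w0')
a=[cv2.imread(f'pics/{t}.png') for t in('t0','s0')]
for t in('t0','s0','w0'):
    d=np.load(f'pics/{t}.npz');print(t,d['K'],d['M'].round(3).tolist())
s=env.state();print(s)
E
```

```text
t0 [473.48246102 473.48246102 278.5051385  208.14210832] [[-0.004, -0.995, 0.096, 0.412], [-1.0, 0.004, -0.0, 0.081], [-0.0, -0.096, -0.995, 1.186], [0.0, 0.0, 0.0, 1.0]]
s0 [405.52901535 405.52901535 278.92420218 208.07717093] [[-0.845, -0.18, 0.504, 0.013], [-0.535, 0.325, -0.78, 0.887], [-0.023, -0.928, -0.371, 0.429], [0.0, 0.0, 0.0, 1.0]]
w0 [348.33443582 348.33443582 278.4971646  209.08129495] [[0.255, -0.925, -0.281, 0.218], [-0.967, -0.245, -0.072, -0.537], [-0.002, 0.29, -0.957, 0.384], [0.0, 0.0, 0.0, 1.0]]
{'t': 0.15, 'q': array([-1.51831127e+00,  1.81378609e-01,  1.60774748e+00, -1.70520650e-06,
        1.35381819e+00, -2.06322424e-01]), 'joint_vel': array([-0.00088546, -0.00131832, -0.0027513 ,  0.00220971, -0.00138148,
       -0.00063036]), 'tau': array([ 9.51074144e-04, -4.34227502e+01, -3.42173946e+01,  7.03356368e-02,
        3.55867564e-02, -8.73583735e-05]), 'tool_pos': array([ 0.14714243, -0.55546626,  0.26002737]), 'eef_rot': array([ 9.91638763e-01,  1.29043042e-01,  5.11013188e-05, -6.73877973e-04]), 'wrist_force': array([ 0.3820764 , -0.46111091, -0.42654222]), 'moment': array([0.01547795, 0.0136525 , 0.01399142]), 'grip_force': 0.0, 'gripper_width': 0.08813870599796035}
```

View pics/t0.png

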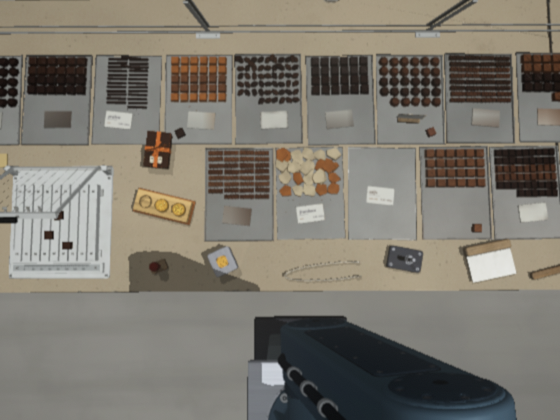

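View pics/s0.png

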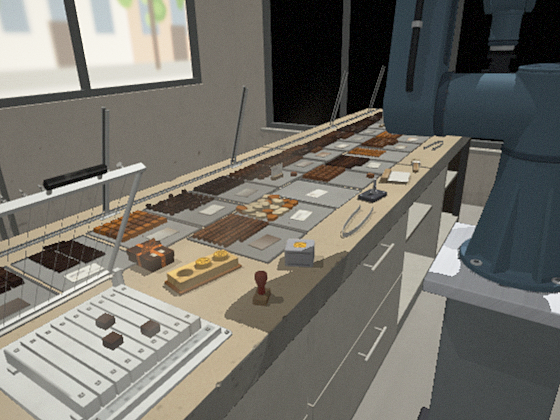

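The top view shows the block at (223,261), the rack at (163,205), the stand at (404,259), the tongs at (322,270) and the stamp at (158,267). I'll enlarge the block, rack and stand.

Run:
```python
from h import *
i=cv2.imread('pics/t0.png')
a=cv2.resize(i[180:290,120:260],(800,629),interpolation=cv2.INTER_CUBIC)[:600]
b=i[235:285,375:435]
b=cv2.resize(b,(0,0),fx=5.714,fy=5.714,interpolation=cv2.INTER_CUBIC)
a=cv2.resize(i[180:285,120:250],(0,0),fx=3.4,fy=3.4,interpolation=cv2.INTER_CUBIC)
H=max(a.shape[0],b.shape[0]);pad=lambda x:cv2.copyMakeBorder(x,0,H-x.shape[0],0,0,cv2.BORDER_CONSTANT)
m=np.hstack([pad(a),pad(b)]);cv2.imwrite('pics/c0.png',m);print(m.shape,a.shape)
for n,u,v,z in [('blk',223,261,.038),('rack',163,205,.024),('stand',404,259,.012),('tongs',322,270,0),('stamp',158,267,.05)]:
    print(n,at('t0',u,v,z).round(3))
```

```text
(357, 785, 3) (357, 442, 3)
blk [0.395 0.215 0.038]
rack [0.533 0.366 0.024]
stand [ 0.398 -0.228  0.012]
tongs [ 0.371 -0.026  0.   ]
stamp [0.382 0.369 0.05 ]
```

View pics/c0.png

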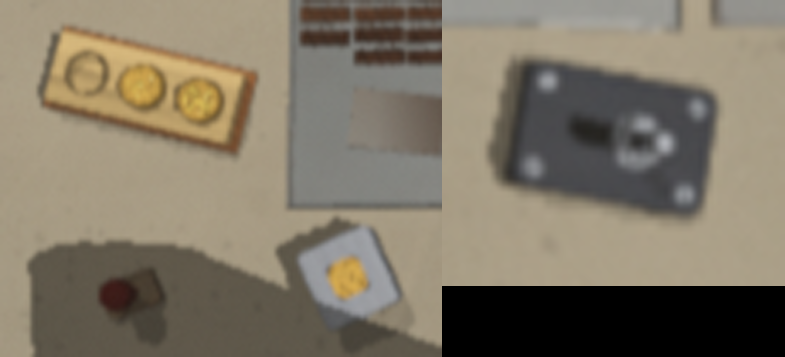

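The crop shows the block (die centre about (222.6,261.5), yaw about 25°), the rack (yaw about -14°, empty socket at the left/+y end), and the stand with its pin on the right/-y side at about (488,260). Next is a close look at the stand with the wrist camera.

```bash
cat >> h.py <<'E'
def move(p,yaw):
    """tool-axis shift and turn to put TCP at p, tool x at yaw deg, pointing straight down"""
    s=env.state();r=R.from_quat(s['eef_rot']);a=np.radians(yaw)
    g=R.from_quat([np.cos(a/2),np.sin(a/2),0,0])
    print('shift',r.inv().apply(np.array(p)-s['tool_pos']).round(4),'rot',(r.inv()*g).as_rotvec().round(4))
E
python3 -c "
from h import *
print(at('t0',120+349/3.4,180+277/3.4,.038).round(4),'socket',at('t0',120+87/3.4,180+74/3.4,.024).round(4),'mid',at('t0',120+142/3.4,180+87/3.4,.034),at('t0',120+199/3.4,180+101/3.4,.034))
print(at('t0',375+(655-442)/5.714,235+141/5.714,.052))
move([.398,-.228,.19],25.3)"
```

```text
[0.3942 0.2163 0.038 ] socket [0.5414 0.4092 0.024 ] mid [0.53065515 0.36658288 0.034     ] [0.52035601 0.32542129 0.034     ]
[ 0.39666794 -0.23682692  0.052     ]
shift [ 0.3263 -0.2523  0.0705] rot [-0.0013 -0.0004 -0.1828]
```

drive_tool(jaw=[1, 1, 1, 1, 1, 1, 1, 1], translation=[[0.326, -0.252, 0.07], [0.326, -0.252, 0.07], [0.326, -0.252, 0.07], [0.326, -0.252, 0.07], [0.326, -0.252, 0.07], [0.326, -0.252, 0.07], [0.326, -0.252, 0.07], [0.326, -0.252, 0.07]], delta_rot=[[0, 0, -0.183], [0, 0, -0.183], [0, 0, -0.183], [0, 0, -0.183], [0, 0, -0.183], [0, 0, -0.183], [0, 0, -0.183], [0, 0, -0.183]])

```text
t: 1.15
tool_pos: [0.3985, -0.2262, 0.1899]
eef_rot: [0.975, 0.221, -0.0, -0.001]
wrist_force: [-0.8, -0.6, -0.4]
gripper_width: 0.0883
grip_force: 0.0
```

```bash
python3 -c "
from h import *
snap('wrist','w1')
s=env.state();print(s['t'],s['tool_pos'],s['eef_rot'],s['q'],s['wrist_force'])"
```

```text
1.2 [ 0.39805109 -0.22774983  0.19036582] [ 9.75352417e-01  2.20652364e-01 -3.37314728e-04 -2.89385829e-04] [-7.79311921e-01 -3.83883137e-03  1.95804086e+00 -2.76483561e-04
  1.18824171e+00  3.46621141e-01] [-0.09060141 -0.45668274 -0.30493492]
```

View pics/w1.png

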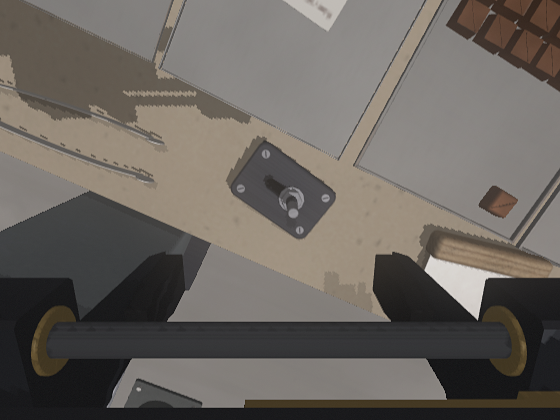

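The wrist view shows the stand at (283,188), its nut at about (290,200) and the pin tip at about (292,212). The fingertips are near (175,255) and (385,255).

```bash
python3 -c "
from h import *
p=env.state()['tool_pos']
for d in (0,.012,.022,.1,.14): print(d,proj('w1',p-[0,0,d]).round(1))
for z in (.048,.052,.056): print(z,at('w1',292,212,z))
print('corner screws',[at('w1',u,v,.012).round(4) for u,v in((266,154),(241,188),(325,199),(299,231))])
i=cv2.imread('pics/w1.png')[150:240,225:345];cv2.imwrite('pics/c1.png',cv2.resize(i,None,fx=6.6,fy=6.6,interpolation=cv2.INTER_CUBIC))
"
```

```text
0 [281.9 297.7]
0.012 [281.7 283. ]
0.022 [281.5 272.2]
0.1 [280.9 218.7]
0.14 [280.7 202.5]
0.048 [ 0.39427863 -0.23961344  0.048     ]
0.052 [ 0.39534015 -0.23893704  0.052     ]
0.056 [ 0.39640166 -0.23826064  0.056     ]
corner screws [array([ 0.4221, -0.2023,  0.012 ]), array([ 0.3852, -0.195 ,  0.012 ]), array([ 0.4085, -0.267 ,  0.012 ]), array([ 0.371 , -0.2596,  0.012 ])]
```

View pics/c1.png

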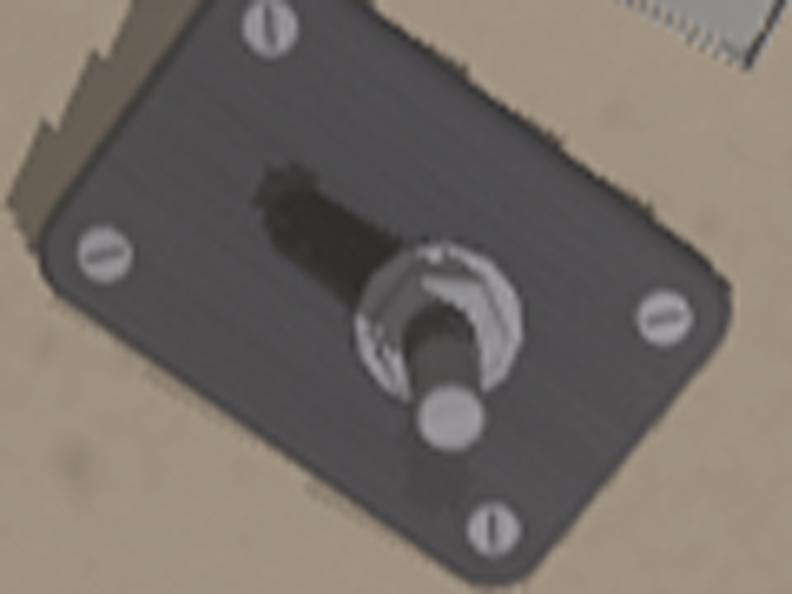

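The pin tip in the crop is at (452,417), which is full-frame (293.5,213.2). Now I'll go down so the pin tip sits about where the die face will be when the block is held, so that camera bias cancels.

```bash
python3 -c "
from h import *
print(at('w1',293.5,213.2,.052)); move([.395,-.239,.065],25.3)"
```

```text
[ 0.39496237 -0.24043859  0.052     ]
shift [-0.0075  0.0089  0.1254] rot [-0.0007  0.0005  0.0034]
```

drive_tool(jaw=[1, 1, 1, 1, 1, 1, 1, 1], translation=[[-0.0075, 0.0095, 0.06], [-0.0075, 0.0095, 0.1], [-0.0075, 0.0095, 0.125], [-0.0075, 0.0095, 0.125], [-0.0075, 0.0095, 0.125], [-0.0075, 0.0095, 0.125], [-0.0075, 0.0095, 0.125], [-0.0075, 0.0095, 0.125]], delta_rot=[[0, 0, 0], [0, 0, 0], [0, 0, 0], [0, 0, 0], [0, 0, 0], [0, 0, 0], [0, 0, 0], [0, 0, 0]])

```text
t: 2.2
tool_pos: [0.3954, -0.2408, 0.0663]
eef_rot: [0.976, 0.219, 0.0, 0.0]
wrist_force: [-0.3, 0.6, 0.4]
gripper_width: 0.0877
grip_force: 0.0
```

```bash
python3 -c "
from h import *
snap('wrist','w2')
s=env.state();print(s['t'],s['tool_pos'],s['eef_rot'],s['wrist_force'])
p=s['tool_pos']
print(proj('w2',[.395,-.2395,.052]))
i=cv2.imread('pics/w2.png')[225:345,200:360];cv2.imwrite('pics/c2.png',cv2.resize(i,None,fx=5,fy=5,interpolation=cv2.INTER_CUBIC))
move([.394,.216,.16],25.3)
"
```

```text
2.25 [ 0.39530084 -0.24074791  0.06612037] [9.75679069e-01 2.19203590e-01 1.84599355e-04 3.27918312e-04] [-0.1482162  -0.15713509  0.56661688]
[275.58455584 277.27120061]
shift [ 0.1942 -0.4133 -0.0941] rot [ 0.0007 -0.0002  0.0004]
```

View pics/c2.png

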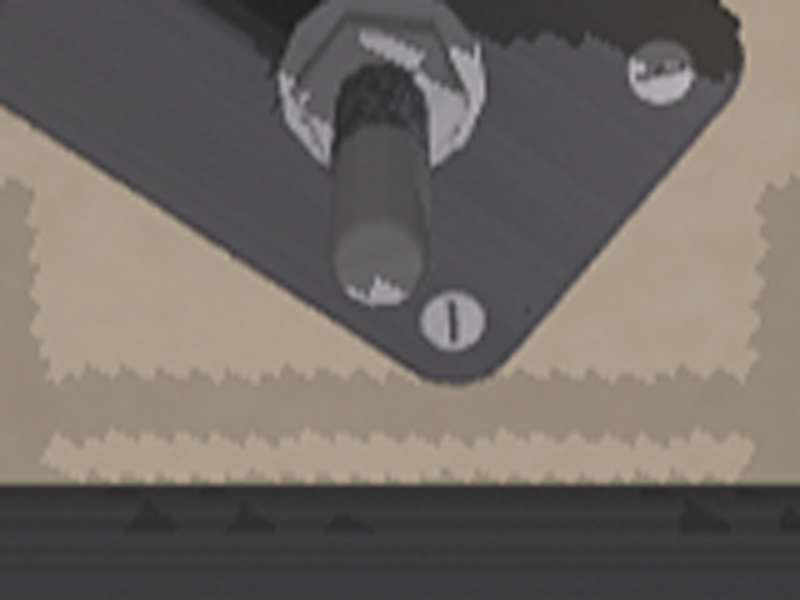

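The pin tip is centred at crop (379.5,263.5), which is full-frame (275.9,277.7). Prediction was (275.6,277.3). Now over to the block.

drive_tool(jaw=[1, 1, 1, 1, 1, 1, 1, 1], translation=[[0.0, 0.0, -0.06], [0.194, -0.413, -0.094], [0.194, -0.413, -0.094], [0.194, -0.413, -0.094], [0.194, -0.413, -0.094], [0.194, -0.413, -0.094], [0.194, -0.413, -0.094], [0.194, -0.413, -0.094]], delta_rot=[[0, 0, 0], [0, 0, 0], [0, 0, 0], [0, 0, 0], [0, 0, 0], [0, 0, 0], [0, 0, 0], [0, 0, 0]])

```text
t: 3.25
tool_pos: [0.3937, 0.1979, 0.1588]
eef_rot: [0.976, 0.219, 0.001, 0.0]
wrist_force: [1.0, 0.4, -0.1]
gripper_width: 0.088
grip_force: 0.0
```

drive_tool(jaw=[1, 1, 1, 1, 1, 1, 1, 1], translation=[[0.03, -0.065, 0], [0.03, -0.065, 0], [0.03, -0.065, 0], [0.03, -0.065, 0], [0.03, -0.065, 0], [0.03, -0.065, 0], [0.03, -0.065, 0], [0.03, -0.065, 0]], delta_rot=[[0, 0, 0], [0, 0, 0], [0, 0, 0], [0, 0, 0], [0, 0, 0], [0, 0, 0], [0, 0, 0], [0, 0, 0]])

```text
t: 4.25
tool_pos: [0.3934, 0.2671, 0.1583]
eef_rot: [0.976, 0.219, 0.0, -0.0]
wrist_force: [0.1, -0.1, -0.2]
gripper_width: 0.088
grip_force: 0.0
```

```bash
python3 -c "
from h import *
s=env.state();snap('wrist','w3')
print(s['t'],s['tool_pos'],s['eef_rot'],s['q'])
a=ray('w1',293.5,213.2);b=ray('w2',275.9,277.7)
A=np.stack([a[1],-b[1]],1);k=np.linalg.lstsq(A,b[0]-a[0],rcond=None)[0];print(a[0]+k[0]*a[1],b[0]+k[1]*b[1])
print(proj('w3',[.394,.216,.038]))
"
```

```text
4.25 [0.39337727 0.26706802 0.15827296] [ 9.75741951e-01  2.18923829e-01  4.17552478e-05 -2.95001409e-06] [ 3.46071682e-01  8.15126153e-02  1.94309105e+00 -5.10462541e-06
  1.11690540e+00  1.47544743e+00]
[ 0.39494696 -0.24044869  0.05194224] [ 0.39480115 -0.2397456   0.05185821]
[340.80006706 235.51399732]
```

View pics/w3.png

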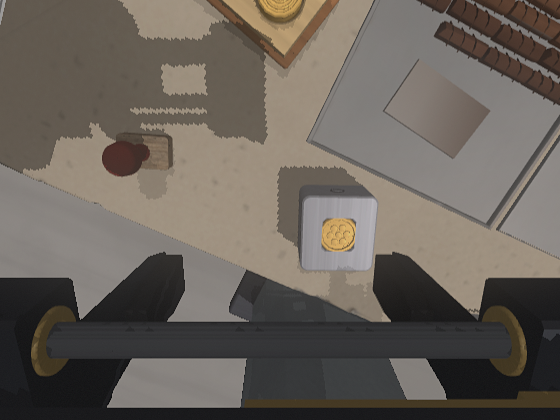

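The block's die face is at about (339,235) with its edges nearly aligned to the image. I'll refine the die centre by colour and go to the grasp.

```bash
cat >> h.py <<'E'
def die(tag,box):
    u0,v0,u1,v1=box;i=cv2.imread(f'pics/{tag}.png')[v0:v1,u0:u1]
    m=((cv2.cvtColor(i,cv2.COLOR_BGR2HSV)[...,1]>90)*255).astype('uint8')
    c=max(cv2.findContours(m,0,2)[0],key=cv2.contourArea);e=cv2.fitEllipse(cv2.convexHull(c))
    return e[0][0]+u0,e[0][1]+v0,e[1]
E
python3 -c "
from h import *
e=die('w3',(305,200,372,265));print(e);c=at('w3',e[0],e[1],.038);print(c)
i=cv2.imread('pics/w3.png');g=cv2.cvtColor(i,cv2.COLOR_BGR2GRAY)
print([at('w3',u,v,.038).round(4) for u,v in((301,255),(301.5,200),(375,255),(376.5,200))])
move([c[0],c[1],.1],25.3);move([c[0],c[1],.0265],25.3)
"
```

```text
(337.84758377075195, 233.6672019958496, (36.17822265625, 38.7860107421875))
[0.39436001 0.21869392 0.038     ]
[array([0.367 , 0.2359, 0.038 ]), array([0.4061, 0.2548, 0.038 ]), array([0.3911, 0.1849, 0.038 ]), array([0.4294, 0.2056, 0.038 ])]
shift [-0.0198  0.0443  0.0582] rot [-0.0001 -0.0001 -0.    ]
shift [-0.0198  0.0443  0.1317] rot [-0.0001 -0.0001 -0.    ]
```

drive_tool(jaw=[0.78, 0.78, 0.78, 0.78, 0.78, 0.78, 0.78, 0.78], translation=[[-0.0195, 0.0445, 0.01], [-0.0195, 0.0445, 0.06], [-0.0195, 0.0445, 0.09], [-0.0195, 0.0445, 0.115], [-0.0195, 0.0445, 0.131], [-0.0195, 0.0445, 0.131], [-0.0195, 0.0445, 0.131], [-0.0195, 0.0445, 0.131]], delta_rot=[[0, 0, -0.03], [0, 0, -0.03], [0, 0, -0.03], [0, 0, -0.03], [0, 0, -0.03], [0, 0, -0.03], [0, 0, -0.03], [0, 0, -0.03]])

```text
t: 5.3
tool_pos: [0.3955, 0.219, 0.0282]
eef_rot: [0.972, 0.234, 0.001, -0.0]
wrist_force: [0.3, 0.1, -0.2]
gripper_width: 0.0686
grip_force: 0.0
```

drive_tool(jaw=[0.7, 0.66, 0.6, 0.55, 0.55, 0.55, 0.55, 0.55], translation=[[0, 0, 0], [0, 0, 0], [0, 0, 0], [0, 0, 0], [0, 0, 0], [0, 0, 0], [0, 0, 0], [0, 0, 0]], delta_rot=[[0, 0, 0], [0, 0, 0], [0, 0, 0], [0, 0, 0], [0, 0, 0], [0, 0, 0], [0, 0, 0], [0, 0, 0]], squeeze=45)

```text
t: 6.3
tool_pos: [0.3949, 0.2187, 0.0275]
eef_rot: [0.972, 0.234, 0.0, 0.0]
wrist_force: [-1.2, -1.4, 5.7]
gripper_width: 0.0557
grip_force: 44.6
```

```bash
python3 -c "
from h import *
s=env.state();snap('wrist','w4')
print(s)
print(proj('w4',[.3944,.2185,.038]))
i=cv2.imread('pics/w4.png')[210:345,180:380];cv2.imwrite('pics/c4.png',cv2.resize(i,None,fx=4,fy=4,interpolation=cv2.INTER_CUBIC))
"
```

```text
{'t': 6.3, 'q': array([ 2.41787761e-01,  2.83544924e-01,  2.04946110e+00, -1.63545393e-04,
        8.08153651e-01,  1.34083045e+00]), 'joint_vel': array([ 5.48768988e-05,  2.51270034e-03,  5.79163578e-04, -4.79474472e-04,
       -1.98527780e-03,  9.39740844e-05]), 'tau': array([ 3.62761086e-01, -3.43799651e+01, -2.13285989e+01,  2.88197072e-01,
       -4.13620910e-01, -3.34199471e-02]), 'tool_pos': array([0.39494584, 0.21869256, 0.02751214]), 'eef_rot': array([9.72296581e-01, 2.33750524e-01, 2.16834956e-04, 5.78542613e-05]), 'wrist_force': array([-1.19230797, -1.4205558 ,  5.66156361]), 'moment': array([-0.28073504,  0.03543066, -0.05335899]), 'grip_force': 44.63215904273966, 'gripper_width': 0.055741082445365006}
[278.66910017 310.91070387]
```

View pics/c4.png

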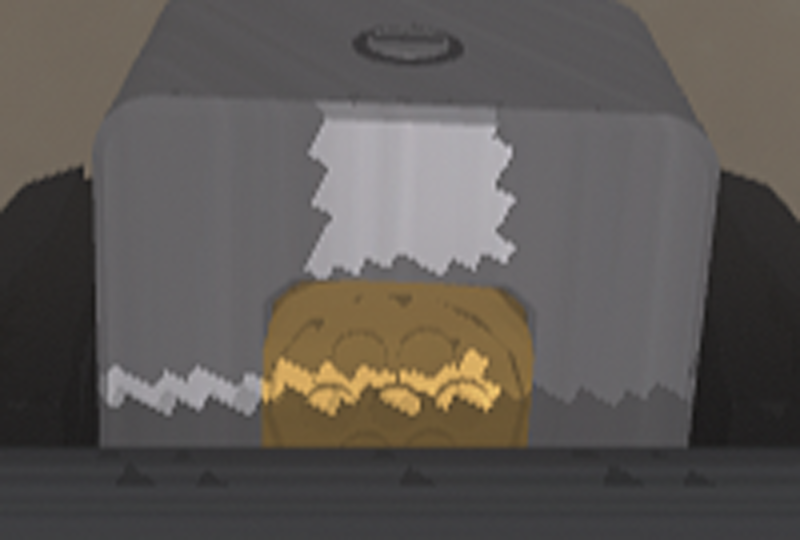

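The held block's top front edge is at full-frame row about 236, and the die/recess edge is at (279.5,280). The die's left and right edges are at columns 245.8 and 313.3, so it is centred on 279.5. I'll work out the axis in tool coordinates.

```bash
python3 -c "
from h import *
s=env.state();r=R.from_quat(s['eef_rot']);p=s['tool_pos']
for n,u,v in(('edge',279.5,280.2),('front',279.5,236),('frontlow',279.5,238.5),('left',245.8,302),('right',313.3,302)):
    print(n,r.inv().apply(at('w4',u,v,.038)-p).round(4))
# pin in w2 tool
o=np.load('pics/w2.npz')['M'];c=at('w2',275.9,277.7,.0519);print(c)
print(proj('w4',[.3944,.2185,.038]))
"
```

```text
edge [ 0.0122  0.0002 -0.0105]
front [ 0.0293  0.0002 -0.0105]
frontlow [ 0.0283  0.0002 -0.0105]
left [ 0.0032 -0.0122 -0.0105]
right [ 0.0032  0.0127 -0.0105]
[ 0.39482136 -0.23973642  0.0519    ]
[278.66910017 310.91070387]
```

drive_tool(jaw=[0.55, 0.55, 0.55, 0.55, 0.55, 0.55, 0.55, 0.55], translation=[[0, 0, -0.005], [0, 0, -0.015], [0, 0, -0.04], [0, 0, -0.08], [0, 0, -0.1], [0, 0, -0.1], [0, 0, -0.1], [0, 0, -0.1]], delta_rot=[[0, 0, 0], [0, 0, 0], [0, 0, 0], [0, 0, 0], [0, 0, 0], [0, 0, 0], [0, 0, 0], [0, 0, 0]])

```text
t: 7.35
tool_pos: [0.3936, 0.2184, 0.1259]
eef_rot: [0.972, 0.234, -0.001, -0.0]
wrist_force: [0.1, -0.2, -7.6]
gripper_width: 0.0558
grip_force: 44.6
```

```bash
python3 -c "
from h import *
print(env.state()['tool_pos'],env.state()['wrist_force'],env.state()['moment']);move([.3953,-.2398,.1275],27)"
```

```text
[0.39356503 0.21840243 0.1258676 ] [ 0.05597121 -0.21488165 -7.56473406] [ 0.04928365 -0.01254979 -0.02407546]
shift [-0.2067  0.409  -0.0013] rot [-0.0007  0.0028  0.0005]
```

drive_tool(jaw=[0.55, 0.55, 0.55, 0.55, 0.55, 0.55, 0.55, 0.55], translation=[[-0.015, 0.03, 0], [-0.045, 0.089, 0], [-0.072, 0.143, 0], [-0.099, 0.197, 0], [-0.127, 0.251, 0], [-0.154, 0.305, 0], [-0.182, 0.36, 0], [-0.2, 0.395, 0]], delta_rot=[[0, 0, 0], [0, 0, 0], [0, 0, 0], [0, 0, 0], [0, 0, 0], [0, 0, 0], [0, 0, 0], [0, 0, 0]])

```text
t: 8.35
tool_pos: [0.3954, -0.2268, 0.1266]
eef_rot: [0.973, 0.233, -0.0, -0.0]
wrist_force: [1.4, -0.3, -7.7]
gripper_width: 0.0562
grip_force: 44.6
```

drive_tool(jaw=[0.55, 0.55, 0.55, 0.55, 0.55, 0.55, 0.55, 0.55], translation=[[-0.0065, 0.014, 0.005], [-0.0065, 0.014, 0.015], [-0.0065, 0.014, 0.025], [-0.0065, 0.014, 0.03], [-0.0065, 0.014, 0.03], [-0.0065, 0.014, 0.03], [-0.0065, 0.014, 0.03], [-0.0065, 0.014, 0.03]], delta_rot=[[0, 0, 0], [0, 0, 0], [0, 0, 0], [0, 0, 0], [0, 0, 0], [0, 0, 0], [0, 0, 0], [0, 0, 0]])

```text
t: 9.35
tool_pos: [0.3968, -0.2396, 0.0975]
eef_rot: [0.972, 0.234, 0.0, 0.0]
wrist_force: [-0.3, 0.3, -7.1]
gripper_width: 0.0556
grip_force: 44.6
```

```bash
python3 -c "
from h import *
from time import sleep
for k in range(4):
    s=env.state();print(s['tool_pos'],s['wrist_force'],s['moment']);read_camera('top')
move([.3953,-.2398,.0875],27)"
```

```text
[ 0.39679757 -0.23961144  0.09752418] [-0.30206716  0.26930079 -7.12172806] [ 0.0197026  -0.01042444  0.02404519]
[ 0.39674737 -0.23959322  0.09746491] [ 0.7704624  -0.71411514 -7.09856631] [-0.02025552 -0.0525408  -0.00552675]
[ 0.39668227 -0.23959389  0.0973943 ] [-0.34952877 -0.18244443 -7.08823362] [ 0.01788916 -0.04320032  0.01600601]
[ 0.39665779 -0.23956635  0.09735276] [ 0.24228044 -1.41160433 -7.35454235] [-0.03009274 -0.00958139  0.02229402]
shift [-0.0013 -0.0004  0.0098] rot [ 0.0002 -0.0001  0.0004]
```

drive_tool(jaw=[0.55, 0.55, 0.55, 0.55, 0.55, 0.55, 0.55, 0.55], translation=[[-0.0013, -0.0004, 0.006], [-0.0013, -0.0004, 0.012], [-0.0013, -0.0004, 0.015], [-0.0013, -0.0004, 0.017], [-0.0013, -0.0004, 0.018], [-0.0013, -0.0004, 0.019], [-0.0013, -0.0004, 0.0195], [-0.0013, -0.0004, 0.02]], delta_rot=[[0, 0, 0], [0, 0, 0], [0, 0, 0], [0, 0, 0], [0, 0, 0], [0, 0, 0], [0, 0, 0], [0, 0, 0]])

```text
t: 10.55
tool_pos: [0.3956, -0.2397, 0.0774]
eef_rot: [0.972, 0.234, 0.0, 0.0]
wrist_force: [4.0, 3.1, -5.4]
gripper_width: 0.0561
grip_force: 44.6
```

```bash
python3 -c "
from h import *
for k in range(2):
    s=env.state();print(s['tool_pos'],s['wrist_force'],s['moment']);read_camera('top')
move([.3953,-.2398,.0755],27)"
```

```text
[ 0.39556075 -0.23965746  0.07735878] [ 4.04120466  3.10968364 -5.44093749] [ 0.469989   -0.58503268  0.02259475]
[ 0.39552171 -0.23969655  0.07732609] [ 3.37672133  3.15454666 -5.77987553] [ 0.41719889 -0.61847274  0.0166077 ]
shift [-0.0002 -0.      0.0018] rot [ 0.0003 -0.0005  0.0005]
```

The pin is in the hole (2 mm past the tip, little z force) but rubbing to one side. I'll shift a little with the force and go on.

drive_tool(jaw=[0.55, 0.55, 0.55, 0.55, 0.55, 0.55, 0.55, 0.55], translation=[[0.0004, 0, 0], [0.0008, -0.0001, 0], [0.001, -0.0001, 0], [0.001, -0.0001, 0.001], [0.001, -0.0001, 0.002], [0.001, -0.0001, 0.003], [0.001, -0.0001, 0.003], [0.001, -0.0001, 0.003]], delta_rot=[[0, 0, 0], [0, 0, 0], [0, 0, 0], [0, 0, 0], [0, 0, 0], [0, 0, 0], [0, 0, 0], [0, 0, 0]])

```text
t: 11.65
tool_pos: [0.396, -0.2391, 0.0741]
eef_rot: [0.972, 0.234, -0.0, -0.0]
wrist_force: [-0.0, 0.9, -7.3]
gripper_width: 0.0557
grip_force: 44.6
```

```bash
python3 -c "
from h import *
for k in range(2):
    s=env.state();print(s['tool_pos'],s['wrist_force'],s['moment']);read_camera('top')"
```

```text
[ 0.39595029 -0.23911734  0.0741226 ] [-0.04744915  0.85815836 -7.34034504] [ 0.02753849  0.02042845 -0.00141335]
[ 0.39600334 -0.23915076  0.07417387] [ 0.63621285  0.85597476 -8.21456341] [-0.02002381 -0.03533682  0.01552931]
```

drive_tool(jaw=[0.55, 0.55, 0.55, 0.55, 0.55, 0.55, 0.55, 0.55], translation=[[0, 0, 0.003], [0, 0, 0.005], [0, 0, 0.0065], [0, 0, 0.0075], [0, 0, 0.008], [0, 0, 0.0085], [0, 0, 0.009], [0, 0, 0.009]], delta_rot=[[0, 0, 0], [0, 0, 0], [0, 0, 0], [0, 0, 0], [0, 0, 0], [0, 0, 0], [0, 0, 0], [0, 0, 0]], squeeze=55)

```text
t: 12.75
tool_pos: [0.3965, -0.2396, 0.0657]
eef_rot: [0.972, 0.234, 0.0, 0.001]
wrist_force: [-1.7, -0.0, 3.3]
gripper_width: 0.0557
grip_force: 54.6
```

drive_tool(jaw=[0.55, 0.55, 0.55, 0.55, 0.55, 0.55, 0.55, 0.55], translation=[[0, 0, 0.0002], [0, 0, 0.0004], [0, 0, 0.0006], [0, 0, 0.0008], [0, 0, 0.001], [0, 0, 0.001], [0, 0, 0.001], [0, 0, 0.001]], delta_rot=[[0, 0, 0], [0, 0, 0], [0, 0, 0], [0, 0, 0], [0, 0, 0], [0, 0, 0], [0, 0, 0], [0, 0, 0]])

```text
t: 13.75
tool_pos: [0.3966, -0.2397, 0.0651]
eef_rot: [0.972, 0.234, 0.0, 0.001]
wrist_force: [-2.8, 1.1, 9.7]
gripper_width: 0.0558
grip_force: 54.6
```

drive_tool(jaw=[0.55, 0.55, 0.55, 0.55, 0.55, 0.55, 0.55, 0.55], translation=[[0.0002, 0, 0.0001], [0.0002, 0, 0.0002], [0.0002, 0, 0.0003], [0.0002, 0, 0.0004], [0.0002, 0, 0.0005], [0.0002, 0, 0.0005], [0.0002, 0, 0.0005], [0.0002, 0, 0.0005]], delta_rot=[[0, 0, 0], [0, 0, 0], [0, 0, 0], [0, 0, 0], [0, 0, 0], [0, 0, 0], [0, 0, 0], [0, 0, 0]])

```text
t: 14.75
tool_pos: [0.3966, -0.2397, 0.0643]
eef_rot: [0.972, 0.234, 0.0, 0.001]
wrist_force: [-2.7, -1.0, 6.5]
gripper_width: 0.0556
grip_force: 54.6
```

```bash
python3 -c "
from h import *
for k in range(3):
    s=env.state();print(s['tool_pos'],s['wrist_force'],s['moment']);read_camera('top')"
```

```text
[ 0.39662976 -0.23967844  0.06426382] [-2.65135872 -0.95354534  6.47021753] [-0.04827637  0.52261181  0.04163816]
[ 0.39663611 -0.23967445  0.06425733] [-3.89122199  0.75878736  6.51455904] [-0.04436525  0.49724354 -0.00122058]
[ 0.39663453 -0.23966775  0.06426555] [-3.50325621 -0.30790837  5.71699278] [-0.1183321   0.49965394 -0.00945993]
```

The force has dropped, so the die has started. I'll continue the push slowly.

drive_tool(jaw=[0.55, 0.55, 0.55, 0.55, 0.55, 0.55, 0.55, 0.55], translation=[[-0.0003, 0.0001, 0.0005], [-0.0005, 0.0002, 0.001], [-0.0005, 0.0002, 0.0015], [-0.0005, 0.0002, 0.002], [-0.0005, 0.0002, 0.0025], [-0.0005, 0.0002, 0.003], [-0.0005, 0.0002, 0.0035], [-0.0005, 0.0002, 0.004]], delta_rot=[[0, 0, 0], [0, 0, 0], [0, 0, 0], [0, 0, 0], [0, 0, 0], [0, 0, 0], [0, 0, 0], [0, 0, 0]])

```text
t: 15.9
tool_pos: [0.3959, -0.2393, 0.0595]
eef_rot: [0.972, 0.234, -0.0, -0.0]
wrist_force: [2.3, 0.8, -3.3]
gripper_width: 0.0558
grip_force: 54.6
```

drive_tool(jaw=[0.55, 0.55, 0.55, 0.55, 0.55, 0.55, 0.55, 0.55], translation=[[0, 0, 0.0005], [0, 0, 0.001], [0, 0, 0.0015], [0, 0, 0.002], [0, 0, 0.0025], [0, 0, 0.003], [0, 0, 0.003], [0, 0, 0.003]], delta_rot=[[0, 0, 0], [0, 0, 0], [0, 0, 0], [0, 0, 0], [0, 0, 0], [0, 0, 0], [0, 0, 0], [0, 0, 0]])

```text
t: 16.9
tool_pos: [0.3959, -0.2393, 0.0566]
eef_rot: [0.972, 0.234, -0.0, -0.0]
wrist_force: [2.3, 0.9, -5.2]
gripper_width: 0.0558
grip_force: 54.6
```

```bash
python3 -c "
from h import *
for k in range(2):
    s=env.state();print(s['t'],s['tool_pos'],s['wrist_force'],s['moment']);read_camera('top')"
```

```text
16.9 [ 0.39585834 -0.239328    0.0566108 ] [ 2.26333555  0.91814814 -5.22269875] [ 0.2608507  -0.43011539  0.01075287]
16.95 [ 0.3958521  -0.2393378   0.05661326] [ 0.78717962  1.16618118 -6.63904224] [ 0.23997579 -0.38455701  0.06293613]
```

drive_tool(jaw=[0.55, 0.55, 0.55, 0.55, 0.55, 0.55, 0.55, 0.55], translation=[[0.0002, 0, 0.0005], [0.0002, 0, 0.001], [0.0002, 0, 0.0015], [0.0002, 0, 0.002], [0.0002, 0, 0.0025], [0.0002, 0, 0.0028], [0.0002, 0, 0.0028], [0.0002, 0, 0.0028]], delta_rot=[[0, 0, 0], [0, 0, 0], [0, 0, 0], [0, 0, 0], [0, 0, 0], [0, 0, 0], [0, 0, 0], [0, 0, 0]])

```text
t: 18.0
tool_pos: [0.396, -0.2394, 0.0538]
eef_rot: [0.972, 0.234, -0.0, -0.0]
wrist_force: [0.3, 0.5, -6.8]
gripper_width: 0.0559
grip_force: 54.6
```

drive_tool(jaw=[0.55, 0.55, 0.55, 0.55, 0.55, 0.55, 0.55, 0.55], translation=[[0, 0, -0.001], [0, 0, -0.003], [0, 0, -0.006], [0, 0, -0.01], [0, 0, -0.016], [0, 0, -0.024], [0, 0, -0.035], [0, 0, -0.05]], delta_rot=[[0, 0, 0], [0, 0, 0], [0, 0, 0], [0, 0, 0], [0, 0, 0], [0, 0, 0], [0, 0, 0], [0, 0, 0]])

```text
t: 19.0
tool_pos: [0.396, -0.2393, 0.1048]
eef_rot: [0.972, 0.234, -0.0, -0.0]
wrist_force: [-0.3, 0.7, -6.8]
gripper_width: 0.0558
grip_force: 54.6
```

```bash
python3 -c "
from h import *
s=env.state();snap('wrist','w5');print(s['tool_pos'],s['wrist_force'])
i=cv2.imread('pics/w5.png')[210:345,180:380];cv2.imwrite('pics/c5.png',cv2.resize(i,None,fx=4,fy=4,interpolation=cv2.INTER_CUBIC))
move([.395,.215,.125],27)"
```

```text
[ 0.39596925 -0.23929376  0.10475224] [-0.31406913  0.74897779 -6.78406572]
shift [ 0.2051 -0.4064 -0.0192] rot [ 0.0029 -0.0009  0.0007]
```

View pics/c5.png

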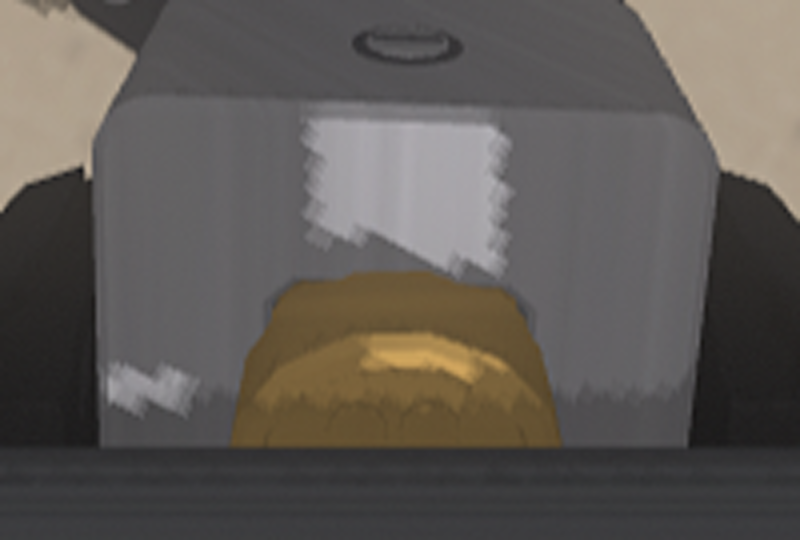

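The die now stands proud in the block and the block has not slipped in the jaws. I'll carry it back to its old spot.

drive_tool(jaw=[0.55, 0.55, 0.55, 0.55, 0.55, 0.55, 0.55, 0.55], translation=[[0.007, -0.014, -0.01], [0.025, -0.05, -0.019], [0.05, -0.1, -0.019], [0.076, -0.15, -0.019], [0.101, -0.2, -0.019], [0.126, -0.25, -0.019], [0.151, -0.3, -0.019], [0.177, -0.35, -0.019]], delta_rot=[[0, 0, 0], [0, 0, 0], [0, 0, 0], [0, 0, 0], [0, 0, 0], [0, 0, 0], [0, 0, 0], [0, 0, 0]])

```text
t: 20.05
tool_pos: [0.3937, 0.1551, 0.1234]
eef_rot: [0.972, 0.234, 0.0, 0.0]
wrist_force: [2.1, -1.7, -7.4]
gripper_width: 0.0552
grip_force: 54.6
```

drive_tool(jaw=[0.55, 0.55, 0.55, 0.55, 0.55, 0.55, 0.55, 0.55], translation=[[0.018, -0.036, 0], [0.026, -0.051, 0], [0.028, -0.056, 0], [0.028, -0.056, 0.02], [0.028, -0.056, 0.04], [0.028, -0.056, 0.06], [0.028, -0.056, 0.075], [0.028, -0.056, 0.08]], delta_rot=[[0, 0, 0], [0, 0, 0], [0, 0, 0], [0, 0, 0], [0, 0, 0], [0, 0, 0], [0, 0, 0], [0, 0, 0]])

```text
t: 21.05
tool_pos: [0.3936, 0.2149, 0.0422]
eef_rot: [0.972, 0.233, -0.001, 0.0]
wrist_force: [0.3, -0.1, -7.7]
gripper_width: 0.0558
grip_force: 54.6
```

```bash
python3 -c "
from h import *
for k in range(2):
    s=env.state();print(s['t'],s['tool_pos'],s['eef_rot'],s['wrist_force']);read_camera('top')
move([.395,.218,.0275],27)"
```

```text
21.05 [0.39356939 0.21494854 0.04219083] [ 9.72372572e-01  2.33432694e-01 -8.69533086e-04  3.66735713e-05] [ 0.27880563 -0.05152172 -7.68665795]
21.1 [0.39369432 0.21502305 0.04214563] [ 9.72370935e-01  2.33439945e-01 -7.46324205e-04  1.20037721e-05] [-0.42265709  0.25381288 -8.53662023]
shift [ 0.0021 -0.0021  0.0152] rot [-0.0002  0.0008  0.0002]
```

drive_tool(jaw=[0.55, 0.55, 0.55, 0.55, 0.55, 0.55, 0.55, 0.55], translation=[[0, 0, 0.005], [0, 0, 0.009], [0, 0, 0.0115], [0, 0, 0.013], [0, 0, 0.0138], [0, 0, 0.0143], [0, 0, 0.0148], [0, 0, 0.0148]], delta_rot=[[0, 0, 0], [0, 0, 0], [0, 0, 0], [0, 0, 0], [0, 0, 0], [0, 0, 0], [0, 0, 0], [0, 0, 0]])

```text
t: 22.15
tool_pos: [0.3942, 0.2154, 0.0281]
eef_rot: [0.972, 0.234, 0.0, -0.0]
wrist_force: [-0.5, -0.9, -7.9]
gripper_width: 0.0554
grip_force: 54.6
```

drive_tool(jaw=[0.55, 0.55, 0.55, 0.55, 0.55, 0.55, 0.55, 0.55], translation=[[0, 0, 0.0002], [0, 0, 0.0004], [0, 0, 0.0006], [0, 0, 0.0008], [0, 0, 0.001], [0, 0, 0.001], [0, 0, 0.001], [0, 0, 0.001]], delta_rot=[[0, 0, 0], [0, 0, 0], [0, 0, 0], [0, 0, 0], [0, 0, 0], [0, 0, 0], [0, 0, 0], [0, 0, 0]])

```text
t: 23.15
tool_pos: [0.3942, 0.2154, 0.0275]
eef_rot: [0.972, 0.234, -0.0, 0.0]
wrist_force: [-5.5, -1.9, 5.2]
gripper_width: 0.0557
grip_force: 54.6
```

Block is on the worktop. Release, rise, turn for the rack.

drive_tool(jaw=[0.7, 0.78, 0.78, 0.78, 0.78, 0.78, 0.78, 0.78], translation=[[0, 0, 0], [0, 0, 0], [0, 0, 0], [0, 0, -0.01], [0, 0, -0.03], [0, 0, -0.055], [0, 0, -0.065], [0, 0, -0.065]], delta_rot=[[0, 0, 0], [0, 0, 0], [0, 0, 0], [0, 0, 0], [0, 0, 0], [0, 0, 0], [0, 0, 0], [0, 0, 0]])

```text
t: 24.15
tool_pos: [0.3948, 0.2156, 0.0929]
eef_rot: [0.972, 0.234, 0.001, -0.0]
wrist_force: [0.7, 0.4, 0.5]
gripper_width: 0.0688
grip_force: 0.0
```

drive_tool(jaw=[0.65, 0.65, 0.65, 0.65, 0.65, 0.65, 0.65, 0.65], translation=[[0, 0, -0.03], [0, 0, -0.06], [0, 0, -0.07], [0, 0, -0.07], [0, 0, -0.07], [0, 0, -0.07], [0, 0, -0.07], [0, 0, -0.07]], delta_rot=[[0, 0, -0.17], [0, 0, -0.34], [0, 0, -0.51], [0, 0, -0.68], [0, 0, -0.855], [0, 0, -0.855], [0, 0, -0.855], [0, 0, -0.855]])

```text
t: 25.15
tool_pos: [0.3941, 0.2154, 0.1619]
eef_rot: [0.788, 0.615, -0.0, -0.0]
wrist_force: [0.6, -0.9, 1.2]
gripper_width: 0.0571
grip_force: 0.0
```

```bash
python3 -c "
from h import *
s=env.state();snap('wrist','w6');snap('side','s6');snap('top','t6');print(s['t'],s['tool_pos'],s['q'])
for tag,p in(('w6',[.3938,.2152,.0475]),('w6',[.5414,.4092,.024]),('t6',[.3938,.2152,.0475])): print(tag,proj(tag,p))
a=cv2.imread('pics/w6.png')
s_=cv2.imread('pics/s6.png')[225:305,150:350]
s_=cv2.resize(s_,None,fx=4,fy=4,interpolation=cv2.INTER_CUBIC)[:,:240*3]
a=a[:300]; k=560/a.shape[1]
b=np.vstack([cv2.copyMakeBorder(a,0,0,0,800-560,0),cv2.copyMakeBorder(s_[:300],0,0,0,800-s_.shape[1],0)])
print(b.shape);cv2.imwrite('pics/m6.png',b)
move([.3938,.2152,.0615],76)
"
```

```text
25.15 [0.39407177 0.21538553 0.16185363] [2.34770042e-01 1.60321076e-02 2.00344609e+00 3.19132594e-05
 1.12262284e+00 4.80677931e-01]
w6 [280.1418613  211.95649688]
w6 [ 442.07099675 -160.48413541]
t6 [222.63341516 261.71092596]
(600, 800, 3)
shift [-0.0003 -0.0003  0.1006] rot [-0.0001  0.     -0.0005]
```

View pics/m6.png

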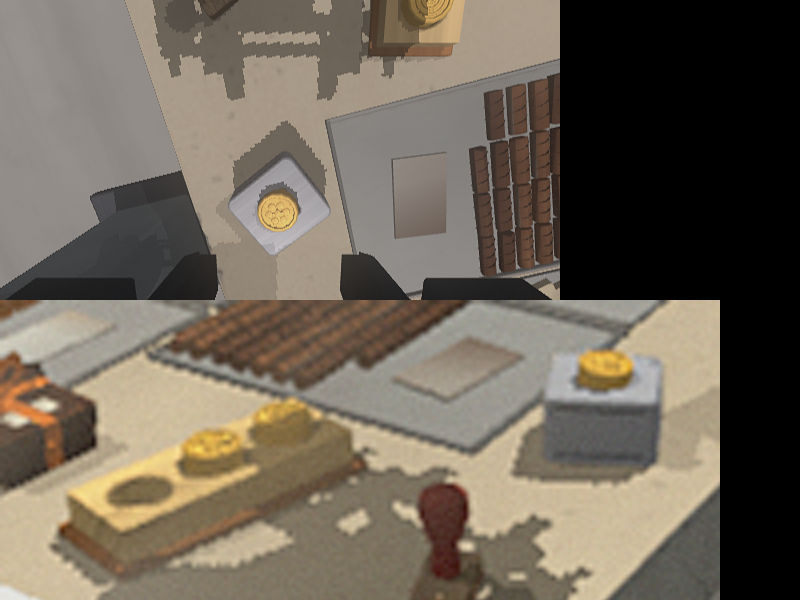

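The block is upright on the worktop. The die is about 10 mm proud with its face centred at (278.5,212), against a prediction of (280,212). The rack's empty socket is visible at lower left. Now I'll grip the die.

drive_tool(jaw=[0.65, 0.65, 0.65, 0.65, 0.65, 0.65, 0.65, 0.65], translation=[[0, -0.0005, 0.03], [0, -0.0005, 0.06], [0, -0.0005, 0.08], [0, -0.0005, 0.093], [0, -0.0005, 0.1], [0, -0.0005, 0.1], [0, -0.0005, 0.1], [0, -0.0005, 0.1]], delta_rot=[[0, 0, 0], [0, 0, 0], [0, 0, 0], [0, 0, 0], [0, 0, 0], [0, 0, 0], [0, 0, 0], [0, 0, 0]])

```text
t: 26.3
tool_pos: [0.3942, 0.2157, 0.0628]
eef_rot: [0.788, 0.616, 0.001, 0.0]
wrist_force: [0.3, 1.0, -0.3]
gripper_width: 0.0573
grip_force: 0.0
```

drive_tool(jaw=[0.5, 0.4, 0.36, 0.32, 0.28, 0.28, 0.28, 0.28], translation=[[0, 0, 0], [0, 0, 0], [0, 0, 0], [0, 0, 0], [0, 0, 0], [0, 0, 0], [0, 0, 0], [0, 0, 0]], delta_rot=[[0, 0, 0], [0, 0, 0], [0, 0, 0], [0, 0, 0], [0, 0, 0], [0, 0, 0], [0, 0, 0], [0, 0, 0]], squeeze=20)

```text
t: 27.3
tool_pos: [0.3936, 0.2155, 0.0621]
eef_rot: [0.788, 0.616, -0.0, -0.0]
wrist_force: [-2.2, 0.4, 2.2]
gripper_width: 0.0291
grip_force: 20.0
```

drive_tool(jaw=[0.28, 0.28, 0.28, 0.28, 0.28, 0.28, 0.28, 0.28], translation=[[0, 0, -0.003], [0, 0, -0.01], [0, 0, -0.025], [0, 0, -0.05], [0, 0, -0.08], [0, 0, -0.1], [0, 0, -0.1], [0, 0, -0.1]], delta_rot=[[0, 0, 0], [0, 0, 0], [0, 0, 0], [0, 0, 0], [0, 0, 0], [0, 0, 0], [0, 0, 0], [0, 0, 0]])

```text
t: 28.3
tool_pos: [0.3934, 0.2155, 0.1619]
eef_rot: [0.788, 0.616, -0.0, -0.0]
wrist_force: [-0.4, -0.1, -2.2]
gripper_width: 0.0288
grip_force: 19.9
```

```bash
python3 -c "
from h import *
s=env.state();print(s['tool_pos'],s['wrist_force'])
move([.535,.385,.16],76)
"
```

```text
[0.39337726 0.21545504 0.16186424] [-0.40326763 -0.11792031 -2.20079932]
shift [0.1987 0.0965 0.0018] rot [-0.0002  0.0001  0.0003]
```

drive_tool(jaw=[0.28, 0.28, 0.28, 0.28, 0.28, 0.28, 0.28, 0.28], translation=[[0.015, 0.01, 0], [0.05, 0.03, 0], [0.09, 0.055, 0], [0.13, 0.08, 0], [0.15, 0.095, 0], [0.157, 0.097, 0], [0.157, 0.097, 0], [0.157, 0.097, 0]], delta_rot=[[0, 0, 0], [0, 0, 0], [0, 0, 0], [0, 0, 0], [0, 0, 0], [0, 0, 0], [0, 0, 0], [0, 0, 0]])

```text
t: 29.3
tool_pos: [0.5248, 0.3438, 0.1616]
eef_rot: [0.788, 0.616, -0.001, -0.0]
wrist_force: [-0.6, -0.4, -0.7]
gripper_width: 0.0288
grip_force: 19.9
```

```bash
python3 -c "
from h import *
s=env.state();snap('wrist','w7');print(s['t'],s['tool_pos'],s['eef_rot'])
for n,p in(('sock',[.5414,.4092,.024]),('mid',[.5307,.3666,.034]),('low',[.5204,.3254,.034])): print(n,proj('w7',p))
g=cv2.cvtColor(cv2.imread('pics/w7.png'),cv2.COLOR_BGR2GRAY);g=cv2.GaussianBlur(g,(5,5),1)
c=cv2.HoughCircles(g,cv2.HOUGH_GRADIENT_ALT,1,15,param1=120,param2=.6,minRadius=12,maxRadius=40)
print(None if c is None else c[0].round(1))
"
```

```text
29.3 [0.52479536 0.34382047 0.16162221] [ 7.87925124e-01  6.15770597e-01 -7.41218966e-04 -1.47241093e-04]
sock [281.013656   112.83286797]
mid [280.85306149 175.42856722]
low [280.7214591  229.96274523]
[[279.  279.   27.3]
 [281.  170.   20. ]
 [282.  226.   20.6]
 [282.  110.   24.6]
 [ 30.  370.   28. ]
 [223.  386.   25.6]
 [530.  383.   28. ]
 [ 74.  210.   18.3]
 [514.  159.   19. ]]
```

The circle finder gives the socket at (282,110), the middle die at (281,170), the -y die at (282,226) and the held die at (279,279). All are close to predictions.

```bash
python3 -c "
from h import *
s=at('w7',282,110,.024);m=at('w7',281,170,.034);l=at('w7',282,226,.034)
print(s,m,l,np.linalg.norm(s-m),np.linalg.norm((m-l)[:2]),'extrap',m+(m-l), m+.043*(m-l)/np.linalg.norm(m-l))
st=env.state();r=R.from_quat(st['eef_rot'])
# held die face z: TCP -0.0145
h=at('w7',279,279,st['tool_pos'][2]-.0145);print('held die rel tool',r.inv().apply(h-st['tool_pos']))
g=cv2.cvtColor(cv2.imread('pics/w7.png'),cv2.COLOR_BGR2GRAY).astype(float)
print(g[110,245:320].astype(int));print(g[75:150,282].astype(int))
"
```

```text
[0.542563   0.41093983 0.024     ] [0.53176824 0.37047097 0.034     ] [0.52212326 0.32829341 0.034     ] 0.043061070792314235 0.04326629542025715 extrap [0.54141322 0.41264853 0.034     ] [0.54135386 0.41238894 0.034     ]
held die rel tool [-5.14989875e-05 -1.14489569e-03  1.45008428e-02]
[ 97 109 108 106 106 106 105 105 105 107 109 109 109 103 102  84 108 106
 105 105 105 105 104 107 107 110 108 106 106 105 105 104 102 100  99  97
  98  97  97  97  98 103 110 115 112 114 111 111 111  90  91  91  91  91
  90  92  93  89  79  99 106 118 116 117 117 118 118 118 117 115 115 114
 112 120 121]
[108 104 138 172 170 148 102 107 108 108 106  98  88  85  80  81  81  82
  81  81  80  88  97  97  97  96  96  96  96  97  97  97  97  97  96  97
  97  97  97  97  97  97  98  97  98  98  97  97  97  98  98  98  98  98
  98  98  99  95  94 105 110 112 111 112 111 109 140 175 174 150 107 112
 106  93  92]
```

```bash
python3 -c "
from h import *
i=cv2.imread('pics/w7.png')
h=cv2.cvtColor(i,cv2.COLOR_BGR2HSV);g=cv2.cvtColor(i,cv2.COLOR_BGR2GRAY)
for v in(262,270,280):
    print(v,h[v,225:335,1].tolist())
print(g[240:325:1,280].tolist())
move([.5425,.4110,.085],76)
"
```

```text
262 [55, 64, 64, 64, 68, 67, 72, 67, 70, 75, 70, 75, 75, 78, 75, 81, 81, 78, 82, 84, 85, 87, 58, 67, 129, 126, 133, 135, 138, 136, 133, 132, 134, 137, 140, 140, 137, 137, 137, 136, 137, 138, 138, 139, 138, 137, 138, 140, 138, 138, 137, 137, 136, 135, 136, 138, 141, 141, 140, 141, 137, 137, 136, 136, 137, 137, 137, 137, 135, 136, 136, 139, 137, 135, 136, 140, 135, 132, 132, 131, 123, 123, 123, 125, 126, 101, 95, 88, 88, 88, 89, 85, 85, 81, 86, 81, 78, 82, 79, 78, 73, 76, 70, 76, 68, 70, 66, 63, 62, 64]
270 [58, 64, 67, 69, 67, 71, 72, 66, 71, 71, 79, 76, 79, 77, 77, 87, 77, 76, 81, 84, 79, 90, 128, 137, 136, 136, 135, 139, 135, 140, 139, 140, 138, 139, 138, 138, 138, 138, 136, 139, 140, 140, 139, 139, 138, 139, 137, 136, 134, 137, 138, 138, 140, 140, 140, 139, 139, 137, 137, 136, 136, 136, 135, 140, 136, 137, 138, 137, 137, 136, 136, 137, 137, 137, 137, 136, 136, 137, 137, 136, 135, 138, 133, 135, 129, 123, 87, 88, 91, 89, 85, 89, 81, 87, 77, 82, 77, 82, 79, 79, 79, 79, 76, 72, 72, 77, 72, 67, 69, 63]
280 [64, 58, 62, 68, 68, 66, 66, 70, 66, 75, 71, 70, 75, 72, 78, 74, 82, 82, 82, 82,
[... 197 characters left out ...]
6, 136, 142, 140, 139, 139, 139, 137, 137, 136, 138, 136, 135, 137, 136, 135, 137, 136, 135, 136, 140, 128, 137, 137, 137, 141, 137, 128, 80, 83, 85, 85, 88, 83, 83, 80, 82, 80, 80, 75, 77, 78, 78, 78, 73, 68, 69, 71, 69, 69, 65]
[90, 89, 89, 89, 89, 90, 91, 89, 89, 94, 112, 120, 127, 170, 199, 195, 190, 181, 181, 183, 184, 186, 191, 157, 123, 176, 178, 178, 178, 179, 178, 177, 174, 173, 181, 163, 106, 159, 193, 189, 188, 187, 184, 184, 173, 171, 190, 191, 192, 194, 194, 193, 191, 190, 187, 185, 184, 184, 185, 185, 186, 155, 69, 101, 161, 189, 182, 158, 139, 140, 140, 141, 141, 141, 141, 141, 140, 141, 141, 141, 144, 123, 60, 47, 48]
shift [0.0694 0.0008 0.0769] rot [-0.0007  0.0006  0.0001]
```

```bash
python3 -c "
from h import *
for k in range(3):
    s=env.state();t='w8%d'%k;snap('wrist',t);r=R.from_quat(s['eef_rot'])
    g=cv2.cvtColor(cv2.imread(f'pics/{t}.png'),cv2.COLOR_BGR2GRAY);g=cv2.GaussianBlur(g,(5,5),1)
    c=cv2.HoughCircles(g,cv2.HOUGH_GRADIENT_ALT,1,15,param1=120,param2=.6,minRadius=12,maxRadius=40)[0]
    c=c[abs(c[:,0]-281)<8];print(c.round(1).tolist())
    for q in c:
        if q[1]<140: a=at(t,q[0],q[1],.024);print('sock',a)
        if q[1]>260: print('held',r.inv().apply(at(t,q[0],q[1],s['tool_pos'][2]-.0145)-s['tool_pos']))
    print(s['t'],s['tool_pos'],s['eef_rot'])
move([.5425,.4110,.085],76)
"
```

```text
[[278.0, 277.0, 28.100000381469727], [280.0, 171.0, 19.799999237060547], [281.0, 227.0, 20.200000762939453], [281.0, 110.0, 25.0]]
held [ 0.00084197 -0.00139717  0.01450047]
sock [0.54213935 0.41117004 0.024     ]
29.35 [0.52498978 0.34384935 0.16192974] [ 7.87971448e-01  6.15711604e-01 -4.57481433e-04 -8.87138736e-05]
[[279.0, 276.0, 28.100000381469727], [280.0, 171.0, 20.100000381469727], [280.0, 229.0, 21.399999618530273], [281.0, 109.0, 24.200000762939453]]
held [ 0.00132962 -0.00095735  0.0144999 ]
sock [0.5426048  0.41193564 0.024     ]
29.4 [0.5252164  0.34391725 0.16218189] [ 7.88000786e-01  6.15674199e-01 -2.04370352e-04 -2.81631915e-05]
[[278.0, 276.0, 27.5], [280.0, 171.0, 20.5], [282.0, 227.0, 20.600000381469727], [280.0, 112.0, 23.0]]
held [ 0.00132905 -0.00139694  0.0145    ]
sock [0.54158378 0.41020533 0.024     ]
29.45 [0.52535973 0.34401902 0.1623142 ] [ 7.88006917e-01  6.15666384e-01 -4.31253699e-05 -5.43660834e-06]
shift [0.069  0.0003 0.0774] rot [ 0.0002 -0.0001  0.0001]
```

```bash
python3 -c "
from h import *
c=read_camera('wrist');m=np.array(c['mount']);print(m.round(4))
def tool(u,v,z):
    d=m[:3,:3]@np.array([(u-c['cx'])/c['fx'],(v-c['cy'])/c['fy'],1]);o=m[:3,3];return (o+d*(z-o[2])/d[2]).round(4)
print('w4',tool(279.5,280.2,-.0105),tool(245.8,302,-.0105),tool(313.3,302,-.0105))
print('w2 pin',tool(275.9,277.7,.0143))
print('held',tool(278.5,276.5,.0145)); print('w6 die pre',tool(278.5,212,.1143))
s=env.state();print(s['tool_pos'])
"
```

```text
[[-5.000e-04 -9.574e-01 -2.888e-01  7.370e-02]
 [ 1.000e+00  0.000e+00 -1.700e-03 -9.000e-04]
 [ 1.600e-03 -2.888e-01  9.574e-01 -1.236e-01]
 [ 0.000e+00  0.000e+00  0.000e+00  1.000e+00]]
w4 [ 0.0127 -0.0008 -0.0105] [ 0.0038 -0.0132 -0.0105] [ 0.0038  0.0117 -0.0105]
w2 pin [ 0.0006 -0.0023  0.0143]
held [ 0.0011 -0.0012  0.0145]
w6 die pre [-0.0002 -0.0013  0.1143]
[0.52562793 0.34417059 0.1624302 ]
```

Pad-centred objects read about -1.2 mm in tool y with this camera, so I'll correct for that bias in the target.

```bash
python3 -c "
from h import *
print(env.state()['t'],env.state()['tool_pos']);move([.5435,.4110,.078],76)"
```

```text
29.55 [0.52562793 0.34417059 0.1624302 ]
shift [0.0692 0.0012 0.0844] rot [ 0.0002 -0.0001  0.0001]
```

drive_tool(jaw=[0.28, 0.28, 0.28, 0.28, 0.28, 0.28, 0.28, 0.28], translation=[[0.02, 0.0005, 0], [0.05, 0.001, 0], [0.069, 0.001, 0], [0.069, 0.001, 0.03], [0.069, 0.001, 0.055], [0.069, 0.001, 0.075], [0.069, 0.001, 0.084], [0.069, 0.001, 0.084]], delta_rot=[[0, 0, 0], [0, 0, 0], [0, 0, 0], [0, 0, 0], [0, 0, 0], [0, 0, 0], [0, 0, 0], [0, 0, 0]])

```text
t: 30.55
tool_pos: [0.5433, 0.411, 0.0778]
eef_rot: [0.788, 0.616, -0.0, -0.0]
wrist_force: [0.1, -0.1, -1.2]
gripper_width: 0.0287
grip_force: 19.9
```

```bash
python3 -c "
from h import *
for k in range(8): read_camera('top')
s=env.state();print(s['t'],s['tool_pos'],s['wrist_force'],s['moment']);move([.5435,.4110,.063],76)"
```

```text
30.95 [0.54369219 0.41132104 0.07877997] [-0.33613682 -1.01878081 -1.33108373] [-0.03225481 -0.03567644  0.04345824]
shift [-0.0004 -0.0001  0.0158] rot [ 0.0007 -0.0006  0.0004]
```

drive_tool(jaw=[0.28, 0.28, 0.28, 0.28, 0.28, 0.28, 0.28, 0.28], translation=[[-0.0003, 0, 0.006], [-0.0003, 0, 0.011], [-0.0003, 0, 0.014], [-0.0003, 0, 0.0155], [-0.0003, 0, 0.0165], [-0.0003, 0, 0.017], [-0.0003, 0, 0.0175], [-0.0003, 0, 0.018]], delta_rot=[[0, 0, 0], [0, 0, 0], [0, 0, 0], [0, 0, 0], [0, 0, 0], [0, 0, 0], [0, 0, 0], [0, 0, 0]])

```text
t: 31.95
tool_pos: [0.5433, 0.4109, 0.0602]
eef_rot: [0.788, 0.616, -0.0, -0.0]
wrist_force: [-0.4, 0.3, -1.1]
gripper_width: 0.0288
grip_force: 19.9
```

```bash
python3 -c "
from h import *
for k in range(3):
    s=env.state();print(s['t'],s['tool_pos'],s['wrist_force'],s['moment']);read_camera('top')"
```

```text
31.95 [0.54328944 0.41089589 0.06016943] [-0.4177832   0.31971828 -1.12259865] [-0.06837714 -0.00610922 -0.01035887]
32.0 [0.54327015 0.41086686 0.06006226] [ 1.17776147 -0.40544841 -1.3918566 ] [-0.0660176  -0.04343712  0.06215061]
32.05 [0.54328982 0.41086894 0.06008911] [-0.46455292  0.49260177 -0.69688444] [-0.04906987  0.06502027  0.08096796]
```

No contact 2 mm below the rim, so the die has entered. I'll continue in small steps.

drive_tool(jaw=[0.28, 0.28, 0.28, 0.28, 0.28, 0.28, 0.28, 0.28], translation=[[0, 0, 0.0005], [0, 0, 0.001], [0, 0, 0.0015], [0, 0, 0.002], [0, 0, 0.0025], [0, 0, 0.003], [0, 0, 0.0035], [0, 0, 0.004]], delta_rot=[[0, 0, 0], [0, 0, 0], [0, 0, 0], [0, 0, 0], [0, 0, 0], [0, 0, 0], [0, 0, 0], [0, 0, 0]])

```text
t: 33.1
tool_pos: [0.5434, 0.4109, 0.0561]
eef_rot: [0.788, 0.616, 0.0, 0.0]
wrist_force: [-1.1, -0.7, -0.5]
gripper_width: 0.0289
grip_force: 19.9
```

drive_tool(jaw=[0.28, 0.28, 0.28, 0.28, 0.28, 0.28, 0.28, 0.28], translation=[[0, 0, 0.001], [0, 0, 0.002], [0, 0, 0.003], [0, 0, 0.004], [0, 0, 0.005], [0, 0, 0.0055], [0, 0, 0.006], [0, 0, 0.006]], delta_rot=[[0, 0, 0], [0, 0, 0], [0, 0, 0], [0, 0, 0], [0, 0, 0], [0, 0, 0], [0, 0, 0], [0, 0, 0]])

```text
t: 34.1
tool_pos: [0.5433, 0.4109, 0.0501]
eef_rot: [0.788, 0.616, -0.0, 0.0]
wrist_force: [-0.7, -0.6, -0.4]
gripper_width: 0.0291
grip_force: 19.9
```

drive_tool(jaw=[0.28, 0.28, 0.28, 0.28, 0.28, 0.28, 0.28, 0.28], translation=[[0, 0, 0.0003], [0, 0, 0.0006], [0, 0, 0.0009], [0, 0, 0.0012], [0, 0, 0.0014], [0, 0, 0.0016], [0, 0, 0.0016], [0, 0, 0.0016]], delta_rot=[[0, 0, 0], [0, 0, 0], [0, 0, 0], [0, 0, 0], [0, 0, 0], [0, 0, 0], [0, 0, 0], [0, 0, 0]])

```text
t: 35.1
tool_pos: [0.5436, 0.4113, 0.0494]
eef_rot: [0.788, 0.616, 0.0, -0.0]
wrist_force: [-3.6, -0.7, 6.5]
gripper_width: 0.029
grip_force: 19.9
```

drive_tool(jaw=[0.28, 0.3, 0.32, 0.34, 0.38, 0.42, 0.46, 0.5], translation=[[0, 0, -0.0005], [0, 0, -0.0005], [0, 0, -0.0005], [0, 0, -0.0005], [0, 0, -0.0005], [0, 0, -0.0005], [0, 0, -0.0005], [0, 0, -0.0005]], delta_rot=[[0, 0, 0], [0, 0, 0], [0, 0, 0], [0, 0, 0], [0, 0, 0], [0, 0, 0], [0, 0, 0], [0, 0, 0]])

```text
t: 36.1
tool_pos: [0.5433, 0.4108, 0.0489]
eef_rot: [0.788, 0.616, -0.0, 0.0]
wrist_force: [0.0, 0.4, 0.1]
gripper_width: 0.0437
grip_force: 0.0
```

drive_tool(jaw=[0.5, 0.55, 0.6, 0.6, 0.6, 0.6, 0.6, 0.6], translation=[[0, 0, -0.002], [0, 0, -0.01], [0, 0, -0.03], [0, 0, -0.06], [-0.02, 0, -0.09], [-0.05, 0, -0.11], [-0.067, 0, -0.112], [-0.067, 0, -0.112]], delta_rot=[[0, 0, 0], [0, 0, 0], [0, 0, 0], [0, 0, 0], [0, 0, 0], [0, 0, 0], [0, 0, 0], [0, 0, 0]])

```text
t: 37.1
tool_pos: [0.5271, 0.3451, 0.1615]
eef_rot: [0.788, 0.615, 0.0, -0.0]
wrist_force: [-0.5, -0.5, -0.4]
gripper_width: 0.053
grip_force: 0.0
```

```bash
python3 -c "
from h import *
for k in range(8): read_camera('top')
for k in range(3):
    s=env.state();t='w9%d'%k;snap('wrist',t)
    g=cv2.cvtColor(cv2.imread(f'pics/{t}.png'),cv2.COLOR_BGR2GRAY);g=cv2.GaussianBlur(g,(5,5),1)
    c=cv2.HoughCircles(g,cv2.HOUGH_GRADIENT_ALT,1,15,param1=120,param2=.6,minRadius=12,maxRadius=40)[0]
    c=c[abs(c[:,0]-281)<8];print(c.round(1).tolist())
    print([at(t,q[0],q[1],.034).round(4).tolist() for q in c])
snap('side','s9');snap('top','t9')
for tag in('s9','t9'):
  for z in (.034,.038): print(tag,z,[proj(tag,p+[z]).round(1).tolist() for p in([.5435,.411],[.532,.3695])])
i=cv2.imread('pics/s9.png');h=cv2.cvtColor(i,cv2.COLOR_BGR2HSV)
# compare side-view profiles of the two dies: patch match mid die -> new die
for box in((160,240,250,300),):
    g=cv2.cvtColor(i,cv2.COLOR_BGR2GRAY)
print(env.state()['t'],env.state()['tool_pos'])
"
```

```text
[[280.0, 116.0, 20.700000762939453], [278.0, 176.0, 20.600000381469727], [281.0, 230.0, 18.799999237060547]]
[[0.5424, 0.4101, 0.034], [0.5308, 0.3694, 0.034], [0.5229, 0.3282, 0.034]]
[[279.0, 117.0, 20.100000381469727], [280.0, 231.0, 18.799999237060547], [278.0, 175.0, 19.799999237060547]]
[[0.5416, 0.4095, 0.034], [0.5221, 0.3275, 0.034], [0.5311, 0.37, 0.034]]
[[279.0, 115.0, 21.0], [277.0, 175.0, 19.600000381469727], [277.0, 229.0, 20.0]]
[[0.542, 0.4108, 0.034], [0.5304, 0.3702, 0.034], [0.5203, 0.3296, 0.034]]
s9 0.034 [[183.6, 268.4], [202.6, 260.7]]
s9 0.038 [[183.4, 266.6], [202.5, 259.0]]
t9 0.034 [[143.7, 200.4], [160.6, 205.0]]
t9 0.038 [[143.3, 200.3], [160.2, 204.9]]
37.75 [0.52713062 0.34596415 0.16091488]
```

```bash
python3 -c "
from h import *
i=cv2.imread('pics/s9.png');d=cv2.absdiff(i,cv2.imread('pics/s0.png')).max(2)
m=d>25;m[:,:165]=0;m[:,250:]=0;m[:245]=0;m[290:]=0
v,u=np.nonzero(m);print('new die diff box',u.min(),u.max(),v.min(),v.max())
g=cv2.cvtColor(i,cv2.COLOR_BGR2HSV)
for c in(180,184,188,198,202,206,217,221,225): print(c,g[246:285,c,1].tolist())
for x in([.5425,.411],[.532,.3695],[.521,.328]): print([proj('s9',x+[z]).round(1).tolist() for z in(.024,.034)])
"
```

```text
new die diff box 165 191 265 289
180 [61, 60, 58, 61, 60, 63, 58, 62, 60, 57, 60, 59, 63, 60, 62, 62, 58, 65, 51, 76, 168, 184, 175, 175, 173, 172, 171, 163, 150, 149, 150, 123, 112, 111, 114, 111, 113, 93, 92]
184 [63, 60, 61, 63, 58, 62, 57, 60, 59, 59, 58, 57, 59, 63, 61, 58, 54, 55, 80, 170, 185, 175, 166, 162, 161, 172, 169, 144, 147, 142, 135, 123, 111, 108, 109, 108, 85, 93, 84]
188 [59, 60, 62, 54, 60, 65, 61, 62, 59, 63, 63, 58, 64, 61, 59, 58, 60, 74, 112, 150, 175, 167, 174, 160, 171, 156, 132, 136, 135, 134, 117, 107, 109, 107, 87, 91, 90, 81, 85]
198 [60, 59, 62, 60, 61, 59, 61, 62, 60, 61, 58, 70, 115, 160, 176, 162, 168, 164, 140, 138, 138, 135, 115, 106, 106, 108, 114, 107, 105, 91, 89, 96, 87, 90, 89, 88, 77, 96, 120]
202 [60, 64, 58, 60, 61, 58, 57, 59, 61, 58, 69, 108, 174, 162, 165, 159, 163, 162, 151, 120, 131, 124, 115, 113, 107, 114, 109, 105, 88, 90, 86, 88, 93, 91, 81, 101, 115, 107, 89]
206 [61, 61, 64, 59, 61, 58, 61, 57, 58, 61, 91, 127, 156, 148, 140, 156, 159, 145, 128, 107, 130, 112, 112, 109, 111, 100, 92, 95, 89, 85, 90, 86, 88, 105, 121, 110, 96, 73, 57]
217 [21, 24, 48, 55, 85, 151, 159, 156, 159, 155, 146, 138, 123, 127, 116, 119, 112, 110, 113, 109, 112, 90, 98, 85, 92, 97, 84, 91, 93, 119, 122, 96, 64, 62, 56, 60, 63, 61, 62]
221 [25, 23, 24, 68, 125, 154, 147, 151, 146, 145, 137, 127, 121, 123, 127, 115, 112, 106, 109, 99, 87, 96, 97, 91, 91, 82, 104, 127, 120, 104, 76, 60, 57, 58, 60, 63, 62, 60, 62]
225 [96, 61, 26, 8, 99, 147, 162, 162, 163, 143, 119, 124, 123, 118, 119, 106, 112, 100, 82, 96, 95, 97, 91, 84, 102, 116, 128, 111, 73, 61, 60, 61, 59, 62, 60, 59, 63, 60, 61]
[[184.5, 273.0], [184.0, 268.5]]
[[203.1, 265.1], [202.6, 260.7]]
[[220.7, 257.8], [220.3, 253.5]]
```

The side view shows the new die's top edge in line with its two neighbours, so it is fully home. The robot is clear of everything, so I'll hand in.

```bash
python3 -c "
from h import *
print(order.hand_in())"
```

```text
the job is handed in; nothing more can be done
None
```

The job is handed in at about 38 s of the 72 s allowed: the die is in the rack's empty socket, level with its two neighbours in the side camera view, the block is back on the worktop where it started, and the tongs, stamp and gift box were not touched.

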